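# Lock the badge reader on its stand and hold the badge flush to it

## Task

Sign on at the enrolment desk: push the badge reader down its sloping cradle until it is fully home, swing the latch lever all the way across behind its upper end to lock it, then pick up the staff badge and hold it flat against the reader's sloping reading pad, centred and with its length running up and down the slope, using light steady pressure. The job ends holding: finish still gripping the badge pressed flush on the pad, with only the badge and not the fingers touching the reader, and leave the calculator, the mouse and the pen cup where they are.

Things in the scene. Friction and masses are not known exactly. Their poses are not given: they have to be found in the camera images.
- pad: Mid-grey reading pad, 72 mm (x) by 46 mm (y), standing 6 mm proud of the black badge reader's face. Origin: centre of its flat reading surface. x points up the slope along the slide, y to the left seen from the robot, z out of the face, square to the slope. The slope faces the robot at 20 to 34 degrees and differs each time, as does its heading.
- reader_end (a point): Middle of the reader's flat upper end face, where it is pushed; axes as the pad's. It lies 60 mm along the pad's +x from the pad's origin and 18 mm below the reading surface. The housing is 128 (x) by 82 (y) by 24 mm; this point is halfway down its 24 mm. Behind it is open space above the cradle plate, whose top is 21 mm below this point.
- reader (a joint): How far the reader has slid down its cradle rails (m): 0 is drawn up, 0.045 is fully home against the lower stop. It slides along the pad's -x, keeps its place by about 3.5 N of friction, and starts 27 to 45 mm short of home.
- latch (a joint): Angle of the latch lever (rad): 0 points up the slope (pad's +x) beside the reader's path; 1.571 is closed, across behind the upper end of the homed reader, pointing to the pad's -y. It turns about the pad's z, clockwise seen from outside, stays where left (0.1 N m of friction) and cannot close unless the reader is home. Starts at 0 to 0.35.
- latch_hinge (a point): Point on the lever's pivot axis, level with the top of the aluminium lever bar, 18 mm below the level of the reading surface; it is 67 mm along pad x and 56 mm along pad y from the pad's origin once the reader is home. The bar is 12 mm wide, 9 mm thick and reaches 74 mm from the pivot; nothing lies under it but the pivot's ear.
- latch_tab (a point): Centre of the top of the black upright thumb tab at the end of the lever, 66 mm from the pivot axis: 16 mm along the lever, 10 mm across it, standing 15 mm above the bar, its top 3 mm below the level of the reading surface.
- badge: Staff badge: flat rigid grey holder with a white card in its face, 94 mm (x) by 60 mm (y) by 7 mm thick, 40 to 85 g, lying face up on the desk in one of three places. Origin: centre of its underside; z up out of its face. Grip it by its two long edges, across y.
- calculator: Black pocket calculator with white keys, 120 x 74 x 14 mm, lying on the desk; leave it alone. Origin: centre of its underside.
- mouse: Black computer mouse, 108 x 60 x 34 mm, rounded; leave it alone. Origin: centre of its underside.
- pen_cup: Dark metal pen cup, 82 mm across and 95 mm high, pens up to 150 mm; leave it alone. Origin: centre of its underside.
- stand: Reader stand, fixed to the desk: steel base plate 170 x 130 x 10 mm with two cheeks carrying the tilting cradle, reader and latch (all count as part of it). The tilt axis is 85 mm above the desk over the base's centre; it is very stiff and stays as set. Origin: centre of the base's underside; x is its heading, away from the robot.
Things that resemble listed ones, but are neither listed nor needed, are in the scene too. There is more than one size of the badge; the one meant has the size given above.

How it is judged:
By the outcome, as a careful person would: the job done as asked, in the order asked, and still so for the second after the job is handed in, while the arm keeps its last pose, push and grip.
It also fails if it takes over 61 s, if anything falls off the work surface, if the arm or the gripper's body presses on something with over 40 N, if the wrist force passes 120 N, or if a joint passes its speed limit or range.

## Robot

A 6-joint arm with a two-finger parallel gripper is mounted at the origin on the work surface. World frame = base frame: x ahead of the robot, y to its left, z up, the work surface at z = 0. Lengths are in mm, angles in rad, forces in N, time in s.
With the tool pointing down it reaches from about 350 to 850 mm from the base axis. Payload 8.1 kg.
Tool frame: the origin (TCP) lies between the finger pads; the fingertips stand 25 mm ahead of it and the grasp point (between the pads) lies 6 mm ahead of it; z points along the fingers, y is the direction in which the jaws open and shut (so a half turn about z gives the same grasp; the last joint's range is limited). The gripper opens to 93 mm and grips with 3 to 60 N. Pads are 15 mm wide; open, the fingers measure 128 mm over their backs; the gripper's body (75 mm by 188 mm) begins 65 mm behind the grasp point.
Start: joints at [-0.085, 0.13, 1.488, -0, 1.523, -0.085], TCP at [600.004, 0.022, 220.935] pointing down, gripper open.
Joint ranges: [-2.96, 2.96], [-0.89, 2.26], [0.02, 2.5], [-1.34, 4.48], [0, 2.73], [-2.66, 2.66]. Speed limits (rad/s): [2.39, 2.39, 2.79, 3.14, 3.14, 3.14].

## Interface

Orientations are given as a unit quaternion [x, y, z, w].
In Python, from station import env, kin, cams, close_job, readout gives the robot as it stands. Calls block until the motion is done:
- env.movep(position, orientation): joint-space move of the TCP to a pose.
- env.servo_line(position, rate=150, frame=None): straight line of the TCP; frame=None keeps the orientation; rate is the mean speed in mm/s.
- env.movej(angles): joint-space move.
- env.set_gripper(opening, grip_force=None): opening from 0.0 (shut) to 1.0 (fully open); grip_force is the grip in N (None keeps the last); returns when the fingers have stopped.
- env.pause(seconds).
- kin.inverse_kinematics(position, orientation): joint angles nearest the present ones, or None.
- cams.snapshot(name): name is "scene" or "side" or "wrist"; returns the picture (480x640x3 uint8, red, green, blue); there is no depth.
- cams.camera_info(name): a dict with "fx", "fy", "cx", "cy" (pixels), "k1" (the pictures are not rectified: a ray, as slopes to the right and down, at radius r is drawn at 1 + k1 r^2 times it, then the intrinsics apply), "world_from_camera" (4x4, takes a point from camera to world coordinates); the wrist camera has in their place "tool_from_camera" (4x4, takes a point from camera to tool coordinates, whose origin is the TCP and whose axes are the flange's). Camera axes: x right, y up, looking along -z (the intrinsics and any distortion apply to the point x, -y, -z); pixel columns grow to the right and rows downward; lengths in mm; the calibration is good to about 2 mm. A picture is of the moment at which its call begins: read the wrist's pose just before it. camera_info takes no time and is no camera call.
A pose or a line that the arm cannot do raises env.MotionError and nothing moves.
- close_job(): hands the job in, once; it reports no verdict.
Readings, each from a call of its own:
- readout.get_time_s(): time.
- readout.get_q(): joint angles.
- readout.get_dq(): joint speeds.
- readout.get_joint_efforts(): joint torques, N m.
- readout.get_ee_pos(): TCP position.
- readout.get_ee_rot(): TCP orientation.
- readout.get_wrist_force(): force on the tool from outside, world axes, zero at the start.
- readout.get_ft_torque(): the same for the moment, N m.
- readout.get_finger_gap(): opening from 0.0 (shut) to 1.0 (fully open).
Only numpy, scipy, OpenCV 4.12 (cv2) and the standard library are available. Lean on these libraries where they do the work, as an engineer would, in place of code of your own. Each camera call takes 0.05 s, during which the arm holds its last target. There are 200 camera calls.

## Working session

There is one attempt and no reset: what is moved stays moved. The work goes in short steps, each a Python script; the robot and the scene stay as the last script left them, time stands still between calls to the robot, and variables do not carry over. Pictures are saved under pics/ and viewed, about 8 in all and at most 12, crops included, and the job is handed in when it is done.

```bash
ls; mkdir -p pics; python3 - <<'E'
from station import env, kin, cams, close_job, readout
import cv2,numpy as np
for n in ["scene","side","wrist"]:
    im=cams.snapshot(n); cv2.imwrite(f"pics/{n}0.png",im[:,:,::-1])
    print(n,cams.camera_info(n))
print(readout.get_time_s(), readout.get_ee_rot())
E
```

```text
pics
scene {'fx': 584.0694450493829, 'fy': 584.0694450493829, 'cx': 318.26826562424435, 'cy': 243.66103715950229, 'k1': -0.0033484973666749137, 'world_from_camera': array([[-1.98506700e-02, -6.12043655e-01,  7.90574800e-01,
         1.53307672e+03],
       [ 9.99773479e-01, -6.07962412e-03,  2.03967772e-02,
        -4.23729568e+01],
       [-7.67732043e-03,  7.90800608e-01,  6.12025699e-01,
         9.31105932e+02],
       [ 0.00000000e+00,  0.00000000e+00,  0.00000000e+00,
         1.00000000e+00]])}
side {'fx': 473.41080328362153, 'fy': 473.41080328362153, 'cx': 316.40379442842783, 'cy': 227.99645907314726, 'k1': -0.11174613657681051, 'world_from_camera': array([[ 8.14326277e-01,  2.98486172e-01, -4.97773763e-01,
         3.21836772e+01],
       [-5.80274165e-01,  4.37060651e-01, -6.87211671e-01,
        -6.77131198e+02],
       [ 1.24341442e-02,  8.48459776e-01,  5.29113787e-01,
         5.92629659e+02],
       [ 0.00000000e+00,  0.00000000e+00,  0.00000000e+00,
         1.00000000e+00]])}
wrist {'fx': 338.18733957676204, 'fy': 338.18733957676204, 'cx': 320.1849128992661, 'cy': 242.78317046230782, 'k1': -0.05442177512581062, 'tool_from_camera': array([[ 2.49547502e-04,  9.63405308e-01,  2.68048783e-01,
         7.35279410e+01],
       [ 9.99999960e-01, -2.04264765e-04, -1.96821384e-04,
         1.54574396e-01],
       [-1.34865845e-04,  2.68048822e-01, -9.63405320e-01,
        -1.62875387e+02],
       [ 0.00000000e+00,  0.00000000e+00,  0.00000000e+00,
         1.00000000e+00]])}
0.15 [ 7.07091696e-01  7.07121478e-01 -4.84474058e-04 -5.60995582e-04]
```

View pics/scene0.png

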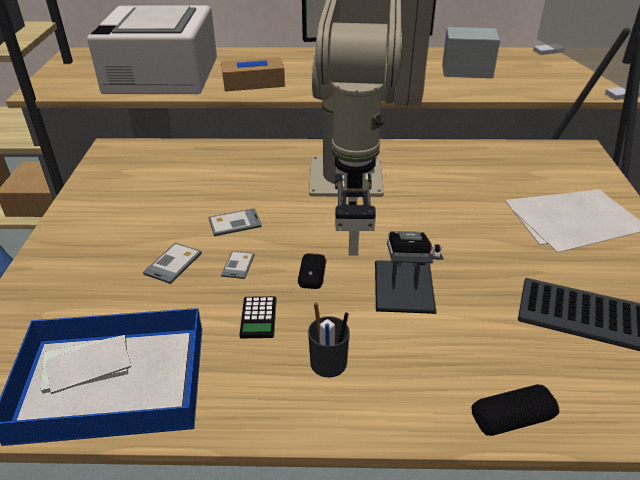

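View pics/side0.png

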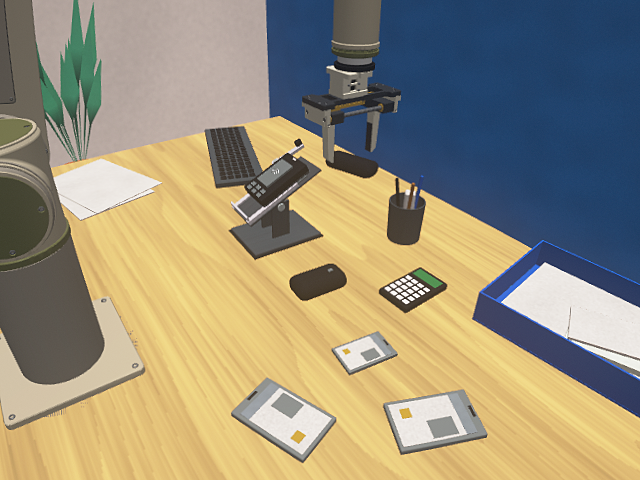

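Scene view: the badge candidates are three cards at (235,222), (173,262) and (238,264). The stand is at (405,285), with the mouse (312,270), calculator (258,316) and pen cup (328,347) nearby, plus a black case at (515,408) that resembles the mouse. In the side view the cards are at (283,418), (435,421) and (364,352), and the reader is at (277,178). I'll size the cards on the z=7 plane.

```bash
cat > h.py <<'E'
from station import env, kin, cams, close_job, readout
import cv2,numpy as np
from scipy.spatial.transform import Rotation as R
def wfc(n):
    i=cams.camera_info(n)
    if n!="wrist": return i["world_from_camera"]
    T=np.eye(4);T[:3,:3]=R.from_quat(readout.get_ee_rot()).as_matrix();T[:3,3]=readout.get_ee_pos()
    return T@i["tool_from_camera"]
def KD(n):
    i=cams.camera_info(n)
    return np.array([[i["fx"],0,i["cx"]],[0,i["fy"],i["cy"]],[0,0,1.]]),np.array([i["k1"],0,0,0,0.])
def rays(n,px,T):
    K,D=KD(n); u=cv2.undistortPoints(np.array(px,float).reshape(-1,1,2),K,D).reshape(-1,2)
    d=np.c_[u[:,0],-u[:,1],-np.ones(len(u))]@T[:3,:3].T
    return T[:3,3],d
def onz(n,px,z,T):
    o,d=rays(n,px,T); return o+d*((z-o[2])/d[:,2])[:,None]
def proj(n,P,T):
    K,D=KD(n); c=(np.atleast_2d(P)-T[:3,3])@T[:3,:3]
    return cv2.projectPoints(c*[1,-1,-1],np.zeros(3),np.zeros(3),K,D)[0].reshape(-1,2)
def snap(n,name):
    T=wfc(n); im=cams.snapshot(n)[:,:,::-1].copy(); cv2.imwrite(f"pics/{name}.png",im); return im,T
E
python3 - <<'E'
from h import *
for n,pts in [("scene",[(235,222),(173,262),(238,264)]),("side",[(283,418),(435,421),(364,352)])]:
    im=cv2.imread(f"pics/{n}0.png"); T=wfc(n)
    hsv=cv2.cvtColor(im,cv2.COLOR_BGR2HSV); m=((hsv[:,:,1]<75)).astype(np.uint8)*255
    m=cv2.morphologyEx(m,cv2.MORPH_CLOSE,np.ones((9,9)))
    for c in cv2.findContours(m,cv2.RETR_EXTERNAL,cv2.CHAIN_APPROX_NONE)[0]:
        if not 200<cv2.contourArea(c)<12000: continue
        for p in pts:
            if cv2.pointPolygonTest(c,p,False)>0:
                w=onz(n,c.reshape(-1,2),6,T)[:,:2].astype(np.float32)
                print(n,p,cv2.minAreaRect(w))
    # base plate rough
T=wfc("scene")
print(onz("scene",[(376,263),(432,263),(436,311),(377,309)],10,T).round())
print(onz("side",[(229,233),(288,213),(322,236),(262,257)],10,wfc("side")).round())
s0=cv2.imread("pics/side0.png")[110:270,190:340];w0=cv2.imread("pics/wrist0.png")
c0=cv2.imread("pics/scene0.png")[215:315,360:460]
out=np.zeros((600,800,3),np.uint8)
out[:427,:400]=cv2.resize(s0,(400,427));out[:400,400:]=cv2.resize(c0,(400,400),interpolation=cv2.INTER_CUBIC)
cv2.imwrite("pics/a.png",out)
E
```

```text
scene (238, 264) ((422.6210021972656, -271.59619140625), (60.781646728515625, 99.51963806152344), 81.73101806640625)
scene (173, 262) ((415.5177001953125, -435.7264099121094), (89.418701171875, 137.45924377441406), 65.38703918457031)
scene (235, 222) ((240.59347534179688, -303.6312561035156), (92.32070922851562, 131.4541473388672), 19.745508193969727)
side (435, 421) ((420.5574951171875, -438.5382080078125), (87.12562561035156, 132.2588348388672), 65.42143249511719)
side (283, 418) ((245.5887908935547, -306.8038330078125), (86.28246307373047, 132.6105194091797), 19.801034927368164)
side (364, 352) ((424.18988037109375, -276.4662780761719), (62.78755569458008, 94.92919921875), 81.67676544189453)
[[420.  71.  10.]
 [418. 209.  10.]
 [587. 195.  10.]
 [582.  64.  10.]]
[[403. 175.  10.]
 [563. 175.  10.]
 [571.  45.  10.]
 [418.  50.  10.]]
```

View pics/a.png

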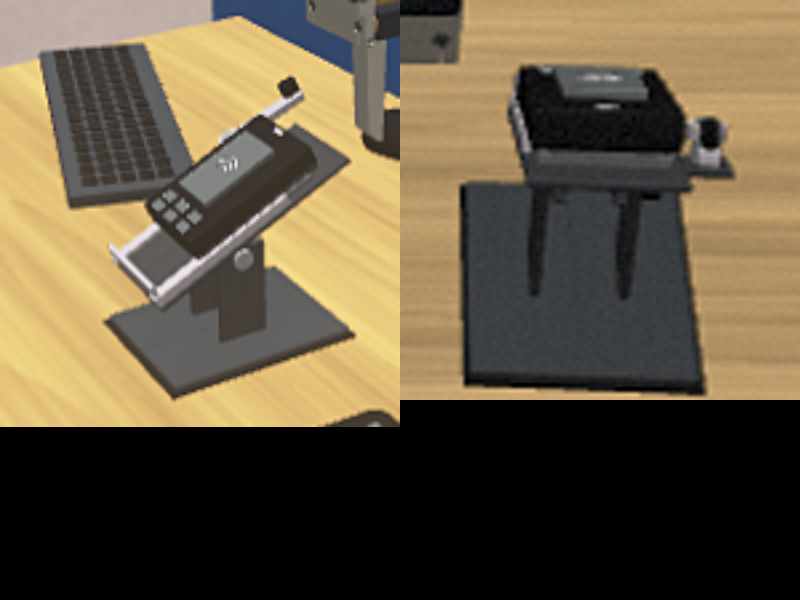

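View pics/wrist0.png

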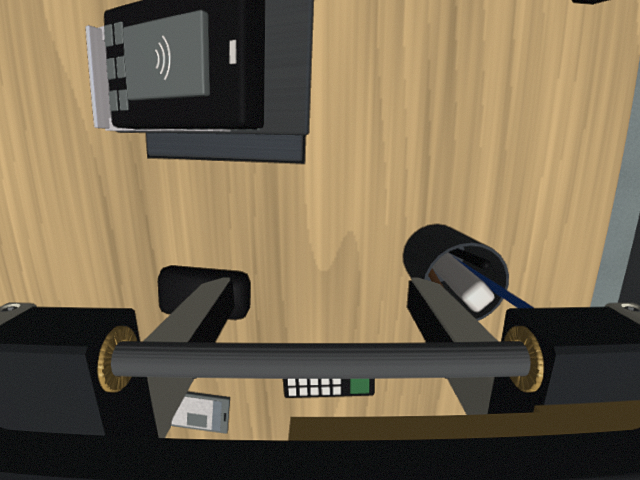

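```bash
cat >> h.py <<'E'
def quad(im,T,guess):
    u=proj("wrist",guess,T)[0]; g=cv2.cvtColor(im,cv2.COLOR_BGR2HSV)
    m=((g[:,:,1]<70)&(g[:,:,2]>70)&(g[:,:,2]<150)).astype(np.uint8)*255
    m=cv2.morphologyEx(m,cv2.MORPH_OPEN,np.ones((3,3)))
    for c in cv2.findContours(m,cv2.RETR_EXTERNAL,cv2.CHAIN_APPROX_NONE)[0]:
        if cv2.contourArea(c)>2500 and cv2.pointPolygonTest(c,(float(u[0]),float(u[1])),True)>-15:
            h=cv2.convexHull(c); q=cv2.approxPolyN(h,4,-1,True).reshape(-1,2).astype(float)
            return q,cv2.contourArea(c)
    return None,u
E
python3 - <<'E'
from h import *
q=np.array(readout.get_ee_rot())
for i,p in enumerate([(420,70,260),(540,70,240),(480,40,300)]):
    env.movep(p,q); env.pause(.2); im,T=snap("wrist",f"w{i+1}"); np.save(f"pics/w{i+1}.npy",T)
    print(quad(im,T,[480,118,135]))
print(readout.get_time_s(),readout.get_ee_pos())
a=[cv2.imread(f"pics/w{i}.png") for i in (1,2)]
cv2.imwrite("pics/b.png",cv2.resize(np.hstack(a),(800,300),interpolation=cv2.INTER_AREA))
E
```

```text
Traceback (most recent call last):
  File "h.py", line 29, in quad
    h=cv2.convexHull(c); q=cv2.approxPolyN(h,4,-1,True).reshape(-1,2).astype(float)
                           ~~~~~~~~~~~~~~~^^^^^^^^^^^^^
cv2.error: OpenCV(4.12.0) :-1: error: (-5:Bad argument) in function 'approxPolyN'
> Overload resolution failed:
>  - Argument 'epsilon_percentage' must be float, not bool
>  - Argument 'epsilon_percentage' must be float, not bool
```

```bash
sed -i 's/approxPolyN(h,4,-1,True)/approxPolyN(h,4)/' h.py
python3 - <<'E'
from h import *
q=np.array(readout.get_ee_rot())
for i,p in enumerate([(420,70,260),(540,70,240),(480,40,300)]):
    env.movep(p,q); env.pause(.2); im,T=snap("wrist",f"w{i+1}"); np.save(f"pics/w{i+1}.npy",T)
    print(quad(im,T,[480,118,135]))
print(readout.get_time_s(),readout.get_ee_pos())
a=[cv2.imread(f"pics/w{i}.png") for i in (1,2)]
cv2.imwrite("pics/b.png",cv2.resize(np.hstack(a),(800,300),interpolation=cv2.INTER_AREA))
E
```

```text
(array([[477., 140.],
       [467., 202.],
       [377., 192.],
       [382., 136.]]), 5412.0)
(array([[313., 138.],
       [311., 206.],
       [227., 196.],
       [227., 136.]]), 5269.0)
(array([[388., 103.],
       [383., 160.],
       [307., 156.],
       [309., 103.]]), 4094.5)
3.2167 [479.80458648  40.31336556 298.51676194]
```

View pics/b.png

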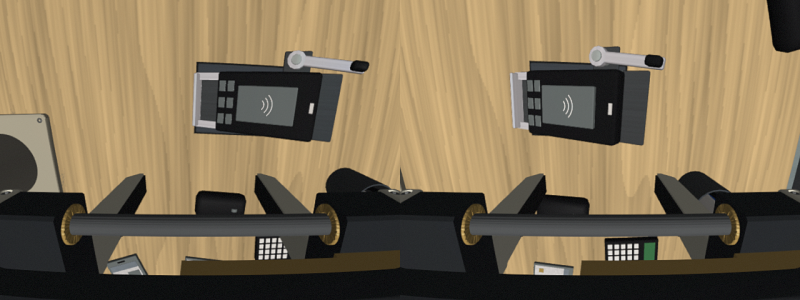

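```bash
cat >> h.py <<'E'
def tri(obs):  # [(T,px)]
    A=np.zeros((3,3));b=np.zeros(3)
    for T,p in obs:
        o,d=rays("wrist",[p],T);d=d[0]/np.linalg.norm(d[0]);M=np.eye(3)-np.outer(d,d);A+=M;b+=M@o
    X=np.linalg.solve(A,b)
    return X,[(proj("wrist",X,T)[0]-p).round(1).tolist() for T,p in obs]
def order(q):
    c=q.mean(0); s=[(1,-1),(1,1),(-1,1),(-1,-1)]
    return np.array([q[np.argmax(((q-c)*k).sum(1))] for k in s])
def padframe(views):
    P=[]
    for j in range(4):
        X,e=tri([(T,q[j]) for T,q in views]); P.append(X); print(X.round(1),e)
    P=np.array(P); c=P.mean(0)
    x=(P[0]+P[1]-P[2]-P[3])/2; y=(P[0]+P[3]-P[1]-P[2])/2
    print("len",np.linalg.norm(x),np.linalg.norm(y))
    x/=np.linalg.norm(x); z=np.cross(x,y); z/=np.linalg.norm(z); y=np.cross(z,x)
    F=np.eye(4);F[:3,:4]=np.c_[x,y,z,c]
    print("c",c.round(1),"tilt",np.degrees(np.arcsin(x[2])),"head",np.degrees(np.arctan2(x[1],x[0])),"roll y.z",y[2])
    return F
E
python3 - <<'E'
from h import *
V=[]
for i in (1,2,3):
    T=np.load(f"pics/w{i}.npy"); q,a=quad(cv2.imread(f"pics/w{i}.png"),T,[480,118,135]); V.append((T,order(q)))
F=padframe(V); np.save("F.npy",F)
T1,T2=V[0][0],V[1][0]
for n,a,b in [("hinge",(475,96),(317,90)),("tab",(576,107),(410,98))]:
    X,e=tri([(T1,a),(T2,b)]); print(n,X.round(1),e,"in pad",((X-F[:3,3])@F[:3,:3]).round(1))
E
```

```text
[534.8 150.8 167.8] [[-0.2, -0.0], [-0.1, 0.2], [0.2, -0.2]]
[533.  104.8 166.2] [[-0.0, -0.1], [-0.2, -0.2], [0.2, 0.2]]
[467.1 108.4 141. ] [[-0.2, 0.7], [0.2, 0.1], [0.0, -0.8]]
[469.5 153.8 140. ] [[-0.2, 0.1], [-0.3, -0.3], [0.3, 0.2]]
len 70.85711002024424 45.739462997706056
c [501.1 129.4 153.8] tilt 21.956559406608264 head -2.883219528093807 roll y.z 0.007582030001082946
hinge [537.5 183.6 151.2] [[0.0, -0.1], [-0.0, 0.1]] in pad [ 30.2  55.8 -15.4]
tab [594.  173.7 185.9] [[0.1, -0.4], [-0.1, 0.5]] in pad [96.  48.9 -4.5]
```

Triangulation puts the pad at (501,129,154) with tilt about 22° and heading −2.9°. The hinge is at x=30 in the pad frame, so the reader needs about 37 mm to reach home. The lever is near 0.1 rad. The badge is the 62×95 mm card at about (423,−274). Next I'll push the reader in force-checked steps.

```bash
cat >> h.py <<'E'
def level(F):  # remove roll
    F=F.copy(); x=F[:3,0]; y=np.cross([0,0,1],x); y/=np.linalg.norm(y); F[:3,1]=y; F[:3,2]=np.cross(x,y); return F
def pose(F,p,phi=0.):
    RA=np.c_[-F[:3,0],F[:3,1],-F[:3,2]]
    return F[:3,3]+F[:3,:3]@np.array(p,float), (R.from_matrix(RA)*R.from_euler("z",phi)).as_quat()
def force(F): return F[:3,:3].T@np.array(readout.get_wrist_force())
E
python3 - <<'E'
from h import *
F=level(np.load("F.npy"))
for phi in np.radians([-180,-90,0,90,180]):
    print(phi,[None if (j:=kin.inverse_kinematics(*pose(F,p,phi))) is None else np.round(j,2) for p in [(83,0,80),(83,0,1)]])
env.set_gripper(0.0)
env.movep(*pose(F,(83,0,80))); env.servo_line(pose(F,(83,0,1))[0],rate=100); env.pause(.3)
f0=force(F); print("base",f0.round(2),readout.get_time_s())
env.servo_line(pose(F,(70,0,1))[0],rate=60)
x=70
log=[]
while x>15:
    x-=2.5; env.servo_line(pose(F,(x,0,1))[0],rate=40); f=force(F)-f0
    p=(np.array(readout.get_ee_pos())-F[:3,3])@F[:3,:3]; log.append((x,p[0].round(1),f.round(1).tolist()))
    if f[0]>12: break
for l in log: print(l)
print(readout.get_time_s())
E
```

```text
-3.141592653589793 [array([ 0.2 , -0.35,  1.92, -0.1 ,  1.21,  1.84]), array([ 0.18, -0.23,  1.95, -0.1 ,  1.05,  1.84])]
-1.5707963267948966 [None, None]
0.0 [array([ 0.2 , -0.35,  1.92, -0.1 ,  1.21, -1.3 ]), array([ 0.18, -0.23,  1.95, -0.1 ,  1.05, -1.3 ])]
1.5707963267948966 [array([ 0.2 , -0.35,  1.92, -0.1 ,  1.21,  0.27]), array([ 0.18, -0.23,  1.95, -0.1 ,  1.05,  0.27])]
3.141592653589793 [array([ 0.2 , -0.35,  1.92, -0.1 ,  1.21,  1.84]), array([ 0.18, -0.23,  1.95, -0.1 ,  1.05,  1.84])]
base [-0.66 -0.37  0.22] 7.075
(67.5, np.float64(67.5), [0.4, -0.2, 0.4])
(65.0, np.float64(65.0), [1.3, 0.1, 0.6])
(62.5, np.float64(62.3), [1.3, 0.2, 1.2])
(60.0, np.float64(59.7), [1.8, -0.0, 0.2])
(57.5, np.float64(57.2), [0.6, 0.7, 0.6])
(55.0, np.float64(54.7), [1.0, 0.1, 0.5])
(52.5, np.float64(52.2), [0.3, 0.5, -0.4])
(50.0, np.float64(49.7), [0.7, 0.5, 0.5])
(47.5, np.float64(47.2), [1.3, -0.2, -0.5])
(45.0, np.float64(44.7), [1.6, 0.1, -0.2])
(42.5, np.float64(42.2), [1.8, 0.7, 0.2])
(40.0, np.float64(39.7), [0.8, 0.6, 0.1])
(37.5, np.float64(37.2), [1.5, 0.7, -1.0])
(35.0, np.float64(34.7), [1.5, 0.6, -0.9])
(32.5, np.float64(32.2), [2.6, 0.9, -0.5])
(30.0, np.float64(29.9), [1.0, 0.9, 2.3])
(27.5, np.float64(27.7), [1.6, 0.4, 4.4])
(25.0, np.float64(25.2), [2.0, 0.5, 4.1])
(22.5, np.float64(22.6), [2.1, 0.5, 4.5])
(20.0, np.float64(20.1), [3.5, 0.4, 5.4])
(17.5, np.float64(17.5), [2.5, -0.6, 5.7])
(15.0, np.float64(15.0), [2.6, 1.3, 5.3])
12.9417
```

```bash
python3 - <<'E'
from h import *
im,_=snap("side","s1"); w,T=snap("wrist","w4"); np.save("pics/w4.npy",T)
print(readout.get_finger_gap(),readout.get_wrist_force())
o=np.zeros((480,800,3),np.uint8); o[:,:400]=cv2.resize(im[110:290,190:340],(400,480)); o[:300,400:]=cv2.resize(w,(400,300))
cv2.imwrite("pics/c.png",o)
E
```

```text
0.008244853947905011 [-0.91936331  0.22155776  5.58683692]
```

View pics/c.png

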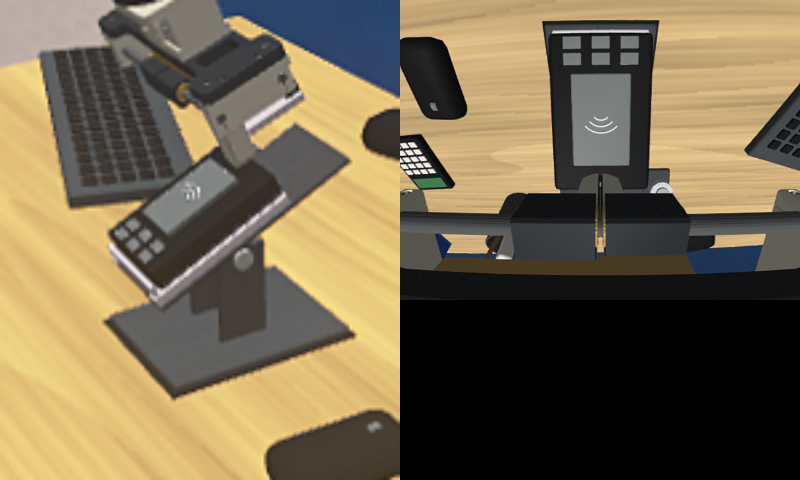

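```bash
python3 - <<'E'
from h import *
F=level(np.load("F.npy"))
print("p",(np.array(readout.get_ee_pos())-F[:3,3])@F[:3,:3], R.from_quat(readout.get_ee_rot()).as_matrix().round(3).tolist(), F.round(3).tolist())
env.servo_line(pose(F,(15,0,60))[0],rate=120)
V=[]
g=pose(F,(-37,0,0))[0]
for i,p in enumerate([(-20,0,110),(30,-40,110),(30,40,130)]):
    env.movep(*pose(F,p)); env.pause(.2); im,T=snap("wrist",f"w{5+i}"); np.save(f"pics/w{5+i}.npy",T)
    q,a=quad(im,T,g); print(q,a)
    if q is not None: V.append((T,order(q)))
print(readout.get_time_s())
w=[cv2.imread(f"pics/w{i}.png") for i in (5,7)]
cv2.imwrite("pics/d.png",cv2.resize(np.hstack(w),(800,300),interpolation=cv2.INTER_AREA))
E
```

```text
p [14.96413029  0.05524345  1.2131894 ] [[-0.926, 0.05, 0.374], [0.047, 0.999, -0.019], [-0.374, 0.0, -0.927]] [[0.926, 0.05, -0.373, 501.086], [-0.047, 0.999, 0.019, 129.427], [0.374, -0.0, 0.927, 153.754], [0.0, 0.0, 0.0, 1.0]]
[[349. 177.]
 [349. 263.]
 [294. 263.]
 [293. 177.]] 4700.0
[[401. 112.]
 [399. 204.]
 [342. 204.]
 [342. 112.]] 5276.0
[[302. 199.]
 [250. 201.]
 [246. 114.]
 [301. 112.]] 4540.5
15.575
```

View pics/d.png

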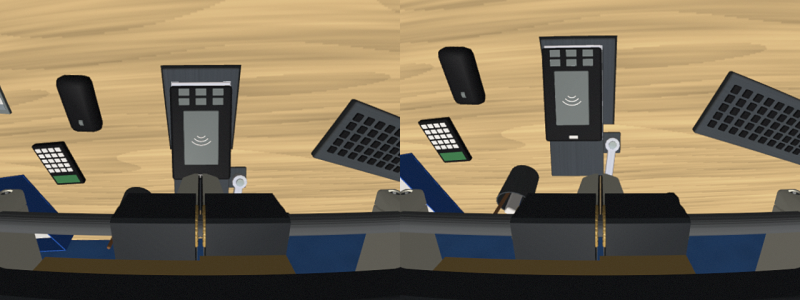

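```bash
python3 - <<'E'
from h import *
F0=level(np.load("F.npy")); g=pose(F0,(-37,0,0))[0]; V=[]
for i in (5,6,7):
    T=np.load(f"pics/w{i}.npy"); q,a=quad(cv2.imread(f"pics/w{i}.png"),T,g); V.append((T,np.roll(order(q),-1,0)))
F=padframe(V); np.save("F1.npy",F)
d=((F[:3,3]-F0[:3,3])@F0[:3,:3]); print("moved",d.round(1))
T5,T7=V[0][0],V[2][0]
X,e=tri([(T5,(381,293)),(T7,(339,232))]); print(X,e,((X-F[:3,3])@level(F)[:3,:3]).round(1))
E
```

```text
[497.8 152.5 155.8] [[-0.0, 0.2], [-0.1, -0.3], [0.2, 0.0]]
[498.3 106.6 152.6] [[0.5, 0.3], [-0.5, 0.6], [-0.1, -0.8]]
[433.6 109.4 121.5] [[-0.3, 0.1], [0.1, -0.0], [0.2, -0.1]]
[434.9 155.  122.7] [[0.3, -0.3], [0.1, -0.5], [-0.3, 0.8]]
len 71.47809541242123 45.76987526576752
c [466.2 130.9 138.2] tilt 26.71506415724695 head -2.372600888840085 roll y.z 0.05191090322838858
moved [-38.3  -0.3  -1.4]
[536.52445453 182.68426701 153.3721432 ] [[0.9, -0.6], [-0.8, 0.6]] [ 67.7  54.7 -17.1]
```

```bash
python3 - <<'E'
from h import *
i=cams.camera_info("wrist")["tool_from_camera"]
for p in [(0,0,25),(7.5,0,25),(7.5,0,6),(7.5,0,-10),(12,0,-20)]: print(p,proj("wrist",p,i).round(0))
F=level(np.load("F.npy")); F1=np.load("F1.npy"); T=np.load("pics/w4.npy")
for nm,P in [("end top edge F1",(60,0,-6)),("end mid",(60,0,-18))]:
    print(nm,proj("wrist",F1[:3,3]+F1[:3,:3]@P,T).round(0))
a=cv2.imread("pics/w4.png")[220:340,220:420];b=cv2.imread("pics/w7.png")[140:340,220:420]
o=np.zeros((400,800,3),np.uint8);o[:240,:400]=cv2.resize(a,(400,240));o[:,400:]=cv2.resize(b,(400,400));cv2.imwrite("pics/e.png",o)
E
```

```text
(0, 0, 25) [[321. 279.]]
(7.5, 0, 25) [[321. 267.]]
(7.5, 0, 6) [[322. 279.]]
(7.5, 0, -10) [[322. 291.]]
(12, 0, -20) [[322. 291.]]
end top edge F1 [[322. 306.]]
end mid [[324. 298.]]
```

View pics/e.png

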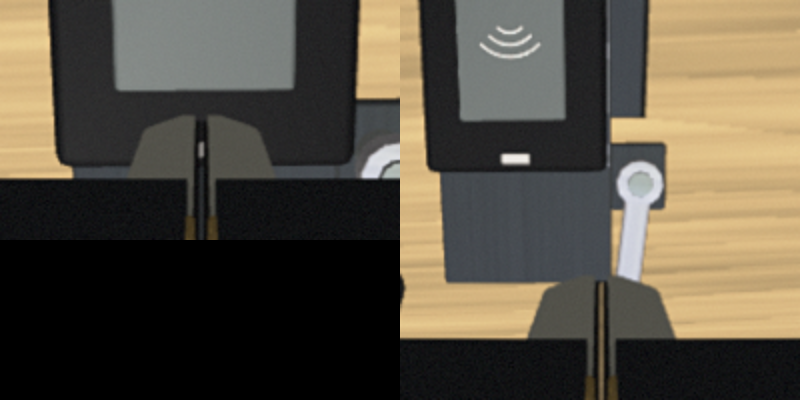

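View d shows the reader homed, with hinge x=67.7 in the pad frame against 67 expected. In the e crops the finger was still at the reader's upper end after the stop was reached. The two tilt estimates disagree (22° and 26.7°), so I'll fit one frame to all the corner observations.

```bash
cat > fit.py <<'E'
from h import *
from scipy.optimize import least_squares
def frame(t,h,c):
    F=np.eye(4); F[:3,0]=[np.cos(t)*np.cos(h),np.cos(t)*np.sin(h),np.sin(t)]; F[:3,3]=c; return level(F)
def fit(pre,post,hinge=[]):  # lists of (T,quad); hinge (T,px)
    S=np.array([(1,1),(1,-1),(-1,-1),(-1,1)])
    def res(v):
        F=frame(v[0],v[1],v[2:5]); r=[]
        L=np.c_[S*[36-v[6],23-v[6]],np.zeros(4)]
        for Vs,s in ((pre,v[5]),(post,0)):
            for T,q in Vs: r+=list((proj("wrist",F[:3,3]+(L+[s,0,0])@F[:3,:3].T,T)-q).ravel())
        for T,p in hinge: r+=list((proj("wrist",F[:3,3]+F[:3,:3]@[67,56,-18],T)-p).ravel()[:]*.5)
        return np.array(r)
    s=least_squares(res,[.42,-.05,466,131,138,37,.3],loss="soft_l1",x_scale=[.01,.01,1,1,1,1,.1])
    cov=np.linalg.inv(s.jac.T@s.jac)*2*s.cost/(len(s.fun)-7)
    print("tilt %.2f head %.2f c %s travel %.1f e %.2f rms %.2f"%(*np.degrees(s.x[:2]),s.x[2:5].round(1),s.x[5],s.x[6],np.sqrt(np.mean(res(s.x)**2))),"sd",np.sqrt(np.diag(cov)).round(3))
    return frame(s.x[0],s.x[1],s.x[2:5])
def load():
    F0=level(np.load("F.npy")); pre=[];post=[]
    for i in (1,2,3):
        T=np.load(f"pics/w{i}.npy"); pre.append((T,order(quad(cv2.imread(f"pics/w{i}.png"),T,[480,118,135])[0])))
    for i in (5,6,7):
        T=np.load(f"pics/w{i}.npy"); post.append((T,np.roll(order(quad(cv2.imread(f"pics/w{i}.png"),T,pose(F0,(-37,0,0))[0])[0]),-1,0)))
    return pre,post
if __name__=="__main__":
    pre,post=load()
    hp=[(pre[0][0],(475,96)),(pre[1][0],(317,90)),(post[2][0],(339,232))]
    fit(pre,post); F=fit(pre,post,hp); np.save("F2.npy",F)
    fit(pre,[],hp) ; fit([],post,hp)
E
python3 fit.py
```

```text
tilt 24.05 head -2.53 c [466.5 131.  138. ] travel 37.9 e 0.16 rms 0.49 sd [0.009 0.002 0.27  0.101 0.503 0.285 0.087]
tilt 24.28 head -2.56 c [466.5 131.  138. ] travel 37.8 e 0.15 rms 0.48 sd [0.009 0.002 0.244 0.097 0.47  0.259 0.083]
tilt 23.52 head -2.78 c [466.8 131.1 139. ] travel 37.3 e 0.21 rms 0.37 sd [0.009 0.002 0.42  0.145 0.595 0.466 0.099]Traceback (most recent call last):
  File "fit.py", line 29, in <module>
    fit(pre,[],hp) ; fit([],post,hp)
                     ~~~^^^^^^^^^^^^
  File "fit.py", line 15, in fit
    cov=np.linalg.inv(s.jac.T@s.jac)*2*s.cost/(len(s.fun)-7)
        ~~~~~~~~~~~~~^^^^^^^^^^^^^^^
    ainv = _umath_linalg.inv(a, signature=signature)
    raise LinAlgError("Singular matrix")
numpy.linalg.LinAlgError: Singular matrix
```

```bash
python3 - <<'E'
from h import *
F=np.load("F2.npy")
def P(th,t,z,r=66): 
    return pose(F,(67+r*np.cos(th)+t*np.sin(th),56-r*np.sin(th)+t*np.cos(th),z),th+np.pi/2)
env.servo_line(pose(F,(90,0,130))[0],rate=200)
env.movep(*P(.1,26,60)); env.servo_line(P(.1,26,12)[0],rate=120); env.pause(.3); f0=force(F); print(f0.round(1),readout.get_time_s())
env.servo_line(P(.1,15,12)[0],rate=60)
th=.1; log=[]
while th<1.68:
    th+= .1 if th<1.4 else .02
    p,q=P(th,12.5,12); env.servo_line(p,rate=60,frame=q); f=force(F)-f0; n=np.array([np.sin(th),np.cos(th),0])
    log.append((round(th,2),(f@n).round(1),f.round(1).tolist()))
    if f@n>8: break
for l in log: print(l)
print(readout.get_time_s())
snap("side","s2"); w,T=snap("wrist","w8"); np.save("pics/w8.npy",T)
o=np.zeros((480,800,3),np.uint8); o[:,:400]=cv2.resize(cv2.imread("pics/s2.png")[110:290,190:340],(400,480)); o[:300,400:]=cv2.resize(w,(400,300))
cv2.imwrite("pics/f.png",o)
E
```

```text
[-0.6  1.2 -0.8] 18.3917
(0.2, np.float64(-0.7), [0.4, -0.8, 0.1])
(0.3, np.float64(-1.0), [1.0, -1.3, 0.8])
(0.4, np.float64(-0.0), [1.0, -0.5, 1.1])
(0.5, np.float64(-1.0), [1.1, -1.8, 0.9])
(0.6, np.float64(-0.4), [1.0, -1.1, 0.6])
(0.7, np.float64(-0.1), [0.9, -0.9, 1.0])
(0.8, np.float64(-0.3), [0.8, -1.3, 0.2])
(0.9, np.float64(0.3), [1.0, -0.7, 0.5])
(1.0, np.float64(-0.3), [0.1, -0.8, 0.6])
(1.1, np.float64(0.3), [0.8, -0.9, 1.6])
(1.2, np.float64(-0.5), [-0.2, -0.9, 0.9])
(1.3, np.float64(0.7), [0.8, -0.6, -0.0])
(1.4, np.float64(-0.1), [0.3, -2.2, 1.0])
(1.42, np.float64(0.4), [0.6, -1.1, -0.1])
(1.44, np.float64(0.3), [0.3, 0.1, 1.5])
(1.46, np.float64(0.8), [1.0, -1.2, 1.6])
(1.48, np.float64(0.9), [1.1, -1.6, 1.4])
(1.5, np.float64(0.6), [0.7, -0.9, 0.8])
(1.52, np.float64(0.6), [0.6, -0.0, 0.7])
(1.54, np.float64(1.3), [1.3, -0.8, 0.2])
(1.56, np.float64(0.2), [0.2, -0.6, 0.2])
(1.58, np.float64(1.3), [1.3, -0.9, 0.8])
(1.6, np.float64(0.2), [0.2, -1.1, 0.7])
(1.62, np.float64(0.5), [0.5, -0.4, 0.3])
(1.64, np.float64(-0.1), [-0.2, -1.5, 1.2])
(1.66, np.float64(0.9), [0.9, -1.0, 0.1])
(1.68, np.float64(1.2), [1.0, -1.0, 0.2])
25.625
```

View pics/f.png

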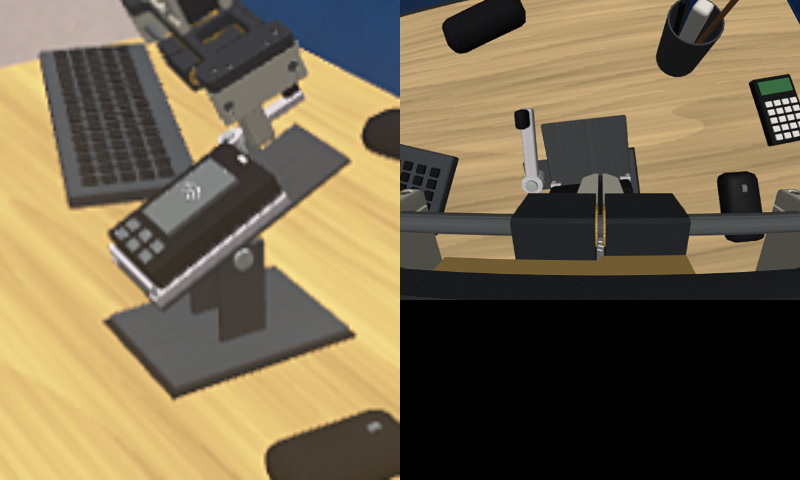

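```bash
python3 - <<'E'
from h import *
F=np.load("F2.npy")
for n in("side","scene"):
    T=wfc(n)
    L=[(0,0,0),(36,23,0),(36,-23,0),(-36,-23,0),(-36,23,0)]
    print(n,proj(n,F[:3,3]+np.array(L)@F[:3,:3].T,T).round(0).tolist(), "z-18:",proj(n,F[:3,3]-18*F[:3,2],T).round(0))
    Tt=np.eye(4);Tt[:3,:3]=R.from_quat(readout.get_ee_rot()).as_matrix();Tt[:3,3]=readout.get_ee_pos()
    for z in (25,6): print("tip",z,proj(n,Tt[:3,3]+Tt[:3,:3]@[0,0,z],T).round(0))
im=cv2.imread("pics/s2.png")[120:240,200:320]
cv2.imwrite("pics/g.png",cv2.resize(im,(600,600),interpolation=cv2.INTER_CUBIC))
E
```

```text
side [[260.0, 183.0], [268.0, 169.0], [278.0, 177.0], [251.0, 197.0], [242.0, 188.0]] z-18: [[263. 189.]]
tip 25 [[291. 170.]]
tip 6 [[288. 163.]]
scene [[407.0, 233.0], [419.0, 237.0], [398.0, 236.0], [395.0, 229.0], [415.0, 230.0]] z-18: [[406. 241.]]
tip 25 [[404. 246.]]
tip 6 [[405. 237.]]
```

View pics/g.png

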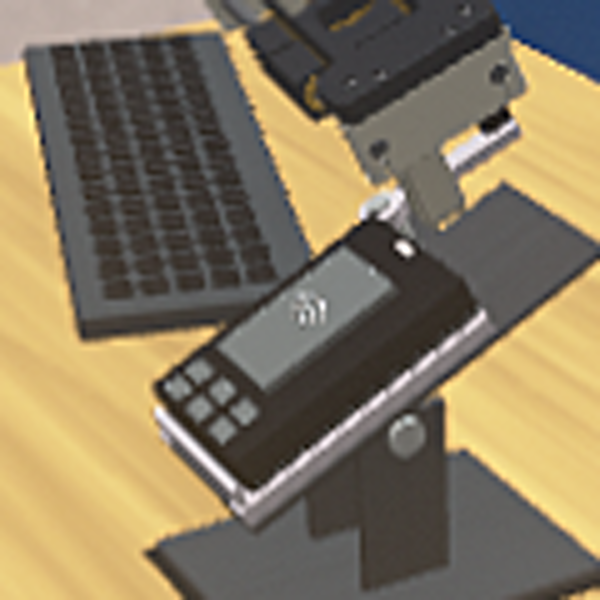

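```bash
python3 - <<'E'
from h import *
T=wfc("side")
for z in (25,16,6):
    print(z,proj("side",[[600+s*d,s2,220.9-z] for s in(-1,1) for d in (47,64) for s2 in (-7.5,)],T).round(0).tolist())
im=cv2.imread("pics/side0.png")[80:180,300:420]
cv2.imwrite("pics/i.png",cv2.resize(im,(720,600),interpolation=cv2.INTER_CUBIC))
E
```

```text
25 [[332.0, 171.0], [325.0, 173.0], [368.0, 161.0], [374.0, 159.0]]
16 [[332.0, 167.0], [325.0, 169.0], [368.0, 157.0], [375.0, 155.0]]
6 [[332.0, 162.0], [325.0, 164.0], [369.0, 152.0], [375.0, 150.0]]
```

View pics/i.png

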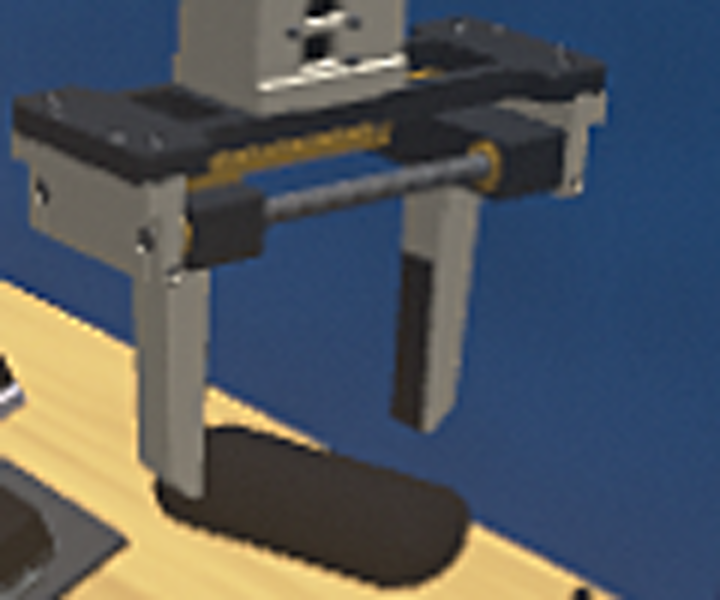

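The side view shows the lever still at its start: the fingertip passed over the tab without contact. Measured against the image, the tips end about 6–9 mm ahead of the TCP, not 25. I'll lower the tool to suit, re-push the reader as a check, then swing the latch.

```bash
python3 - <<'E'
from h import *
F=np.load("F2.npy")
def P(th,t,z,r=66): 
    return pose(F,(67+r*np.cos(th)+t*np.sin(th),56-r*np.sin(th)+t*np.cos(th),z),th+np.pi/2)
p,q=pose(F,(82,-10,-12),np.pi); env.servo_line(pose(F,(82,-10,12),np.pi)[0],rate=80,frame=q); env.servo_line(p,rate=80); env.pause(.2); f0=force(F)
x=70;env.servo_line(pose(F,(x,-8,-12),np.pi)[0],rate=80)
while x>60:
    f=force(F)-f0
    if f[0]>8: break
    x-=1; env.servo_line(pose(F,(x,-8,-12),np.pi)[0],rate=20)
print("push",x,f.round(1),((np.array(readout.get_ee_pos())-F[:3,3])@F[:3,:3]).round(1),readout.get_time_s())
env.servo_line(pose(F,(85,-8,-12),np.pi)[0],rate=120);env.servo_line(pose(F,(90,0,45),np.pi)[0],rate=200)
env.movep(*P(.1,26,45)); env.servo_line(P(.1,26,-5)[0],rate=120); env.pause(.2); f0=force(F)
th=.05; log=[]
while th<1.68:
    th+= .15 if th<1.4 else .02
    p,q=P(th,12.5,-5); env.servo_line(p,rate=80,frame=q); f=force(F)-f0; n=np.array([np.sin(th),np.cos(th),0])
    log.append((round(th,2),(f@n).round(1),f.round(1).tolist()))
    if f@n>9: break
for l in log: print(l)
print(readout.get_time_s())
snap("side","s3"); w,T=snap("wrist","w9"); np.save("pics/w9.npy",T)
o=np.zeros((480,800,3),np.uint8); o[:,:400]=cv2.resize(cv2.imread("pics/s3.png")[110:290,190:340],(400,480)); o[:300,400:]=cv2.resize(w,(400,300))
cv2.imwrite("pics/j.png",o)
E
```

```text
push 66 [10.6 -0.7 -7.8] [ 69.1  -7.9 -11.2] 27.95
(0.2, np.float64(-0.9), [-0.4, -0.9, 0.2])
(0.35, np.float64(0.3), [0.8, 0.1, -0.1])
(0.5, np.float64(-0.3), [-0.6, -0.0, -0.1])
(0.65, np.float64(0.1), [0.3, -0.1, -0.1])
(0.8, np.float64(0.4), [-0.3, 0.8, -0.4])
(0.95, np.float64(0.0), [-0.5, 0.8, -0.5])
(1.1, np.float64(-0.1), [-0.2, 0.1, -0.4])
(1.25, np.float64(0.6), [0.6, 0.1, -1.1])
(1.4, np.float64(-1.4), [-1.5, 0.5, 0.8])
(1.42, np.float64(0.0), [0.0, -0.1, 0.4])
(1.44, np.float64(0.6), [0.6, 0.3, 0.8])
(1.46, np.float64(0.4), [0.4, 0.3, 0.2])
(1.48, np.float64(0.9), [0.9, 0.6, 0.4])
(1.5, np.float64(0.6), [0.5, 0.8, 0.9])
(1.52, np.float64(0.7), [0.7, -0.1, -0.1])
(1.54, np.float64(0.3), [0.2, 0.9, -1.4])
(1.56, np.float64(3.7), [3.7, 0.8, -3.1])
(1.58, np.float64(6.9), [6.9, 0.9, -6.7])
(1.6, np.float64(10.8), [10.8, 1.0, -8.3])
35.9667
```

View pics/j.png

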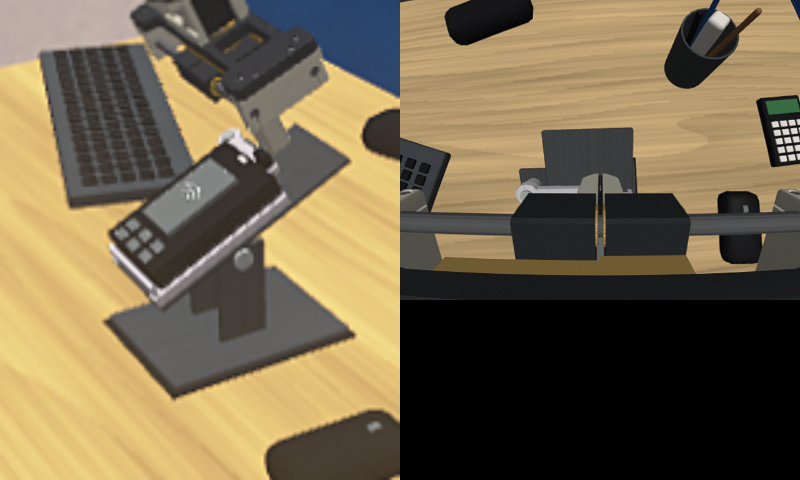

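Push contact was at 61.6 mm with the reader hard against its stop, so it is home. The latch stopped at about 1.58 rad with force rising, and view j shows the lever across behind the reader. Twelve pictures have now been viewed, so the rest is numeric. Next I'll retreat, refine the pad frame on the way, and locate the badge from close by.

```bash
python3 - <<'E'
from h import *
import fit
F=np.load("F2.npy"); p0=(np.array(readout.get_ee_pos())-F[:3,3])@F[:3,:3]
env.servo_line(pose(F,p0+[12,0,0])[0],rate=120);env.servo_line(pose(F,p0+[20,0,60])[0],rate=200)
env.set_gripper(1.0,30)
pre,post=fit.load()
for i,p in enumerate([(110,0,120),(15,45,120),(15,-45,100)]):
    env.movep(*pose(F,p)); env.pause(.1); im,T=snap("wrist",f"w{10+i}"); np.save(f"pics/w{10+i}.npy",T)
    q,a=quad(im,T,F[:3,3]); print(q if q is None else np.roll(order(q),-1,0).tolist(),a)
    if q is not None: post.append((T,np.roll(order(q),-1,0)))
F3=fit.fit(pre,post); fit.fit(pre,post[3:]); np.save("F3.npy",F3)
B=np.eye(4); h=np.radians(-8.3); B[:3,:3]=R.from_euler("z",h).as_matrix(); B[:3,3]=[423.4,-274,0]
env.movep(*pose(B,(0,0,180))); env.pause(.2); im,T=snap("wrist","w13"); np.save("pics/w13.npy",T)
hsv=cv2.cvtColor(im,cv2.COLOR_BGR2HSV); m=(hsv[:,:,1]<75).astype(np.uint8)*255
m=cv2.morphologyEx(m,cv2.MORPH_OPEN,np.ones((3,3))); u=proj("wrist",[423.4,-274,7],T)[0]; print(u)
for c in cv2.findContours(m,cv2.RETR_EXTERNAL,cv2.CHAIN_APPROX_NONE)[0]:
    if cv2.contourArea(c)>1500 and cv2.pointPolygonTest(c,(float(u[0]),float(u[1])),False)>0:
        print(cv2.boundingRect(c),cv2.minAreaRect(onz("wrist",c.reshape(-1,2),7,T)[:,:2].astype(np.float32)))
print(readout.get_time_s())
E
```

```text
[[350.0, 149.0], [293.0, 149.0], [291.0, 54.0], [350.0, 54.0]] 5424.5
[[295.0, 259.0], [244.0, 259.0], [240.0, 177.0], [295.0, 177.0]] 4286.0
[[404.0, 267.0], [349.0, 267.0], [349.0, 180.0], [409.0, 180.0]] 4901.0
tilt 24.48 head -2.50 c [466.5 131.  137.8] travel 37.9 e 0.20 rms 0.53 sd [0.008 0.002 0.221 0.085 0.391 0.258 0.073]
tilt 24.10 head -2.61 c [466.5 131.  137.9] travel 37.9 e 0.21 rms 0.54 sd [0.009 0.002 0.285 0.117 0.463 0.306 0.091]
[320.01357763 223.63941714]
(291, 179, 60, 90) ((424.8901062011719, -273.9853515625), (59.367435455322266, 92.82819366455078), 81.7416763305664)
43.95
```

```bash
python3 - <<'E'
from h import *
import sys
F=np.load("F3.npy"); B=np.eye(4); B[:3,:3]=R.from_euler("z",np.radians(-8.26)).as_matrix(); B[:3,3]=[424.9,-274,0]
g=lambda z: pose(B,(0,0,z))
env.movep(*g(60)); env.servo_line(g(17)[0],rate=120); env.pause(.15); f0=readout.get_wrist_force()[2]; z=17.
while z>-22:
    z-=1; env.servo_line(g(z)[0],rate=25); f=readout.get_wrist_force()[2]-f0
    if f>3: break
print("touch",z,f); zg=z+2.5; env.servo_line(g(zg)[0],rate=60); env.set_gripper(.5,30)
gap=readout.get_finger_gap(); zg=readout.get_ee_pos()[2]; print("gap mm",gap*93,"zg",zg,readout.get_time_s())
if not 56<gap*93<64: sys.exit("bad grip")
env.servo_line(g(150)[0],rate=300); print("gap",readout.get_finger_gap()*93)
env.movep(*pose(F,(0,0,zg+35))); env.servo_line(pose(F,(0,0,zg+6))[0],rate=80); env.pause(.3)
f0=np.mean([force(F) for _ in range(5)],0); np.save("fb.npy",np.r_[f0,zg]); print("hover",f0.round(1),readout.get_time_s())
im,T=snap("wrist","w14"); np.save("pics/w14.npy",T)
E
```

```text
touch 2.0 7.253124430306281
gap mm 59.35048425511143 zg 4.439599455635622 49.8
gap 59.5649588166221
hover [-0.1  0.3 -0.9] 52.75
```

```bash
python3 - <<'E'
from h import *
F=np.load("F3.npy"); *f0,zg=np.load("fb.npy"); d=4.; log=[]
while d>-7:
    d-=.7; env.servo_line(pose(F,(0,0,zg+d))[0],rate=15); f=force(F)-f0; log.append((round(d,1),f[2].round(1)))
    if f[2]>3.5: break
print(log,readout.get_time_s())
env.pause(.2); f=np.mean([force(F)-f0 for _ in range(5)],0)
print(f.round(1),np.round(F[:3,:3].T@np.array(readout.get_ft_torque()),2),readout.get_finger_gap()*93,((np.array(readout.get_ee_pos())-F[:3,3])@F[:3,:3]).round(1),readout.get_time_s())
E
```

```text
[(3.3, np.float64(1.9)), (2.6, np.float64(3.6))] 53.3833
[-0.6  0.6  3.4] [ 0.06  0.2  -0.  ] 59.459424122124254 [0.  0.  7.1] 53.5833
```

```bash
python3 - <<'E'
from h import *
i=cams.camera_info("wrist")["tool_from_camera"]; zg=np.load("fb.npy")[3]
for dz in (-3,0,3): print(dz,"pred top edge corners",proj("wrist",[(47,-30,zg-7+dz),(47,30,zg-7+dz)],i).round(1).tolist(),"bottom",proj("wrist",[(47,-30,zg+dz),(47,30,zg+dz)],i).round(1).tolist())
im,_=snap("wrist","w15"); snap("side","s15"); snap("scene","c15")
for n in ("w14","w15"):
    g=cv2.cvtColor(cv2.imread(f"pics/{n}.png"),cv2.COLOR_BGR2HSV)
    for c in (300,320,340): print(n,c,[(r,int(g[r,c,1]),int(g[r,c,2])) for r in range(186,236,2)])
    for r in (225,235,245): print(n,"row",r,[(c,int(g[r,c,2])) for c in list(range(246,276,3))+list(range(366,396,3))])
E
```

```text
-3 pred top edge corners [[258.1, 209.4], [385.4, 209.5]] bottom [[260.6, 207.0], [382.8, 207.0]]
0 pred top edge corners [[259.2, 208.4], [384.3, 208.4]] bottom [[261.6, 206.0], [381.7, 206.0]]
3 pred top edge corners [[260.2, 207.3], [383.1, 207.4]] bottom [[262.6, 205.0], [380.7, 205.1]]
w14 300 [(186, 18, 29), (188, 43, 24), (190, 26, 29), (192, 36, 28), (194, 9, 29), (196, 23, 33), (198, 11, 23), (200, 0, 27), (202, 25, 31), (204, 17, 30), (206, 8, 34), (208, 10, 52), (210, 12, 104), (212, 13, 120), (214, 11, 114), (216, 18, 171), (218, 25, 208), (220, 25, 204), (222, 23, 208), (224, 25, 208), (226, 23, 210), (228, 24, 214), (230, 26, 206), (232, 22, 199), (234, 23, 199)]
w14 320 [(186, 17, 76), (188, 47, 27), (190, 46, 28), (192, 4, 64), (194, 11, 113), (196, 11, 112), (198, 11, 113), (200, 11, 113), (202, 11, 114), (204, 9, 119), (206, 9, 84), (208, 10, 49), (210, 13, 101), (212, 13, 117), (214, 11, 113), (216, 16, 172), (218, 24, 206), (220, 25, 206), (222, 23, 209), (224, 22, 209), (226, 23, 209), (228, 24, 209), (230, 24, 209), (232, 23, 210), (234, 26, 210)]
w14 340 [(186,
[... 2321 characters left out ...]
, 18), (252, 31), (255, 33), (258, 33), (261, 102), (264, 118), (267, 120), (270, 212), (273, 214), (366, 206), (369, 210), (372, 186), (375, 112), (378, 111), (381, 48), (384, 30), (387, 33), (390, 28), (393, 20)]
w15 row 235 [(246, 182), (249, 22), (252, 27), (255, 32), (258, 29), (261, 95), (264, 120), (267, 116), (270, 210), (273, 213), (366, 210), (369, 213), (372, 166), (375, 112), (378, 112), (381, 28), (384, 30), (387, 32), (390, 33), (393, 25)]
w15 row 245 [(246, 176), (249, 19), (252, 26), (255, 38), (258, 30), (261, 81), (264, 121), (267, 118), (270, 210), (273, 215), (366, 211), (369, 210), (372, 134), (375, 116), (378, 109), (381, 28), (384, 35), (387, 32), (390, 26), (393, 21)]
```

```bash
python3 - <<'E'
from h import *
from scipy.optimize import least_squares
i=cams.camera_info("wrist")["tool_from_camera"]; zg=np.load("fb.npy")[3]
for n in("w14","w15"):
    g=cv2.cvtColor(cv2.imread(f"pics/{n}.png"),cv2.COLOR_BGR2GRAY).astype(float)
    cross=lambda v,o,s:[o+s*(k-1+(70-v[k-1])/(v[k]-v[k-1])) for k in range(1,len(v)) if v[k-1]<70<=v[k]][:1]
    rows=np.arange(214,268,2); ob=[]
    for r in rows:
        l=cross(g[r,252:272],252,1); rr=cross(g[r,392:368:-1],392,-1)
        if l and rr: ob.append((r,l[0],rr[0]))
    ob=np.array(ob); top=np.mean([cross(g[206:216,c],206,1)[0] for c in range(290,350,4)])
    xs=np.linspace(10,48,60)
    def res(v): # v: z at x=0, pitch, y, half shift x
        z=v[0]+np.tan(v[1])*xs
        out=[]
        for s,k in((-1,1),(1,2)):
            p=proj("wrist",np.c_[xs,np.full(60,v[2]+s*30+v[4]*xs),z],i); out+=list(np.interp(ob[:,0],p[::-1,1] if p[0,1]>p[-1,1] else p[:,1],p[::-1,0] if p[0,1]>p[-1,1] else p[:,0])-ob[:,k])
        return out
    s=least_squares(res,[zg-7,0,0,0,0]);s.x[3]=0
    print(n,len(ob),"face z %.2f (exp %.2f) pitch %.2f deg y %.2f yaw %.2f"%(s.x[0],zg-7,np.degrees(s.x[1]),s.x[2],np.degrees(s.x[4])),"rms",np.sqrt(np.mean(s.fun**2)).round(2),"end row",round(top,1),"pred",proj("wrist",(47,0,s.x[0]+47*np.tan(s.x[1])),i)[0].round(1))
E
```

```text
w14 27 face z 0.15 (exp -2.56) pitch 0.85 deg y -0.75 yaw 0.02 rms 0.12 end row 208.8 pred [321.7 207.1]
w15 27 face z 0.43 (exp -2.56) pitch 1.44 deg y -0.74 yaw -0.01 rms 0.12 end row 208.5 pred [321.7 206.9]
```

```bash
python3 - <<'E'
from h import *
F=np.load("F3.npy"); *f0,zg=np.load("fb.npy"); tq=lambda: (F[:3,:3].T@np.array(readout.get_ft_torque())).round(2)
d=2.6
for d in (2.2,1.8,1.4):
    env.servo_line(pose(F,(0,0,zg+d))[0],rate=10); env.pause(.1)
    f=np.mean([force(F)-f0 for _ in range(5)],0); p=(np.array(readout.get_ee_pos())-F[:3,3])@F[:3,:3]
    print(d,f.round(1),tq(),p.round(2),round(readout.get_finger_gap()*93,2),readout.get_time_s())
    if f[2]>6: break
E
```

```text
2.2 [-1.   0.   4.7] [ 0.19  0.36 -0.01] [0.03 0.04 6.7 ] 59.25 54.0833
1.8 [-3.6 -1.   9.4] [ 0.06  0.73 -0.07] [0.08 0.02 6.56] 59.2 54.4333
```

```bash
python3 - <<'E'
from h import *
F=np.load("F3.npy"); *f0,zg=np.load("fb.npy")
env.servo_line(pose(F,(0,0,zg+2.0))[0],rate=10)
for _ in range(3):
    env.pause(.25); f=force(F)-f0; print(f.round(1),round(readout.get_finger_gap()*93,2),readout.get_time_s())
close_job()
E
```

```text
[-2.8 -0.5  7.4] 59.25 54.9333
[-3.6  0.2  8.7] 59.49 55.1833
[-3.   0.9  8. ] 59.94 55.4333
the job is handed in; nothing more can be done
```

I homed the reader, closed the latch, gripped the 94×60 mm badge and pressed it onto the pad. The job was handed in at 55.4 s, still gripping and pressing. No verdict was reported.

**Reader:** It slid about 38 mm. A second push was met at about 60 mm along the pad with a hard stop and a force over 10 N, so it is home.

**Latch:** My first sweep passed over the tab without touching it. The fingertips really end about 3–9 mm ahead of the TCP, not 25. With the tool lowered, the lever closed and stopped at about 1.58 rad with force rising. The picture shows it across behind the reader.

**Badge on the pad:** The grip measured 59–60 mm, as expected. The stiffness rose sharply as I pressed, which suggests flush contact. The last readings were a steady 7–9 N, with about 3 N of sideways load along the slope. The fingertips sat about 2 mm above the badge's underside when I gripped it, so they should be clear of the reader.

**Checks that disagreed or weren't made:**
- The first reader push ran about 15 mm past the stop, with the fingers riding up onto the reader's face. They pressed on it with about 5 N.
- The badge met the pad about 3 mm earlier than the arm's position predicted. The wrist camera showed the same offset of about 3 mm.
- The pad's tilt came out between 22° and 27° in the early estimates. I used a combined fit of 24.5°, good to about 0.5°.
- The last image fit put the badge about 1° off flat in the grip and about 1 mm off centre, both close to the measurement noise.
- I had used all 12 views before the badge was picked up, so the final hold was checked only by numbers. I did not check again that the calculator, mouse and pen cup had stayed put.

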